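# Clear the carving and ready the gouge

### The arm

A 6-joint arm with a two-finger parallel gripper is mounted at the origin on the work surface. World frame = base frame: x ahead of the robot, y to its left, z up, the work surface at z = 0. Lengths are in mm, angles in rad, forces in N, time in s.
With the tool pointing down it reaches from about 350 to 875 mm from the base axis. Payload 4.2 kg.
Tool frame: the origin (TCP) lies midway between the tips of the shut fingers; the grasp point (between the pads) lies 19 mm behind it; z points along the fingers, y is the direction in which the jaws open and shut (so a half turn about z gives the same grasp; the last joint's range is limited). The gripper opens to 87 mm and grips with 3 to 60 N. Pads are 19 mm wide; open, the fingers measure 117 mm over their backs; the gripper's body (75 mm by 190 mm) begins 51 mm behind the grasp point.
Start: joints at [-1.032, 0.385, 0.008, 0, -1.194, -0.259], TCP at [172.618, -600.668, 222.55] pointing down, gripper open.
Joint ranges: [-3.14, 3.14], [-1.21, 2.06], [-1.07, 1.41], [-3.16, 2.05], [-2.99, -0.16], [-3.1, 3.1]. Speed limits (rad/s): [2.79, 2.79, 3.14, 3.14, 3.14, 3.14].

### API

Orientations are given as [roll, pitch, yaw] about the fixed x, y, z axes, in that order (R = Rz(yaw) Ry(pitch) Rx(roll)).
In Python, from bench import env gives the robot as it stands.
- The arm moves only by the tool apply_moves, never from a script. Its argument "rows" is a list of rows, each an object with "claw": the gripper command: -1 is shut, 1 is fully open, values between are in proportion; "xyz": the shift along the world's x, y, z in m, a list of three; "rot": the turn, a rotation vector about the world's x, y, z in degrees, a list of three. A call has 1 to 8 rows; each row is the pose to reach, as a shift and turn from the pose measured when the call began; what a row does not reach only later rows make up. A row lasts 1/8 s, in which the tool goes at most 62.5 mm and 10.7 degrees, less where a joint would pass 70% of its speed; a pose out of reach is approached as far as the arm can. A call with a gripper value outside its range is refused whole. The fingers move at their own pace and stop on an object; "squeeze" is the grip in N (left out, the last holds). Time passes only in rows, so rows that repeat a pose let the fingers close. It gives the time, the measured TCP pose, the force and the opening at its end, in the units of the state.
- env.get_state(): the state, without advancing time (a new reading comes with each control period).
- env.read_camera(name): name is "scene" or "top" or "wrist"; returns the picture (400x640x3 uint8, red, green, blue); there is no depth.
- env.camera_params(name): a dict with "fovy" (degrees; the focal length in pixels is half the picture's height over the tangent of half this angle, whatever the lens; pixels are square), "cx", "cy" (the principal point, pixels), "k1" (the pictures are not rectified: a ray, as slopes to the right and down, at radius r is drawn at 1 + k1 r^2 times it, then the intrinsics apply), "R" (3x3) and "t" (3): a world point X has camera coordinates R X + t. Camera axes: x right, y down, z forward; pixel columns grow to the right and rows downward; lengths in mm; the calibration is good to about 2 mm. A picture is of the moment at which its call begins: read the wrist's pose just before it. camera_params takes no time and is no camera call; for the wrist camera it gives the pose at the moment of the call.
- env.close_job(): hands the job in, once; it reports no verdict.
The state is a dict: "clock": time; "joint_positions": joint angles; "joint_vel": joint speeds; "joint_efforts": joint torques, N m; "ee_pos": TCP position; "eef_rot": TCP orientation; "force": force on the tool from outside, world axes, zero at the start; "ft_torque": the same for the moment, N m; "grip_width": opening from 0.0 (shut) to 1.0 (fully open).
Only numpy, scipy, OpenCV 4.12 (cv2) and the standard library are available. Lean on these libraries where they do the work, as an engineer would, in place of code of your own. Each camera call takes 0.05 s, during which the arm holds its last target. There are 200 camera calls.

### The job

Get ready to carve: first clear the medallion by hanging the little wooden tote by its handle on the double hook, and let go of it. Then draw the red-handled gouge out of the rack and, blade end down, hold it leaning at about 45 degrees with its cutting tip about 8 cm above the middle of the medallion; finish while still holding it there, steady. Leave the other two carving tools, the oilstone and the mug undisturbed.

Things in the scene. Friction and masses are not known exactly. Their poses are not given: they have to be found in the camera images.
- panel: Fixed carving panel of pale wood, a board 280 (x) x 290 (y) x 32 mm high with a round plain medallion 170 mm across in its middle, its top 36 mm above the panel's origin; a wreath of carved petals about the medallion and the corner scrolls rise to at most 42 mm. Origin at the centre of the underside, z up.
- medallion (a point): Middle of the medallion's top face (36 mm above the bench).
- tote: Loose small open wooden tote (about 0.3 kg) standing on the medallion: box 70 (x) x 124 (y) x 55 mm high, with two end boards (8 mm thick, 34 mm wide in x, up to 142 mm high, inner faces at y = +-54 mm) that carry a dark round dowel handle along the tote's y. Origin at the centre of the underside, z up. A half turn about z looks the same.
- tote_handle (a point): Middle of the tote's dowel handle: dowel 12 mm in diameter, 108 mm free length along y, 130 mm above the tote's underside and 75 mm above its box rim.
- hook: Fixed steel stand: foot 110 mm across, 12 mm high; post 18 mm thick, 202 mm high; crossbar 84 mm wide (y) at 190 mm; two parallel 8 mm round prongs at y = +-31 mm, level at axis height 190 mm from the post towards its own -x for 88 mm, then turned up to tips at x = -106 mm, 219 mm high. Origin at the post's axis on the bench, z up.
- hook_seat (a point): Where the middle of the hung tote's dowel lies: midway between the prongs, 58 mm from the post's axis on the hook's -x side, 200 mm above the bench; axes as the hook. The dowel lies along y across both prongs, one either side of a hand at its middle. Come over the tips from the -x side, so that the prongs pass between dowel and box rim, then lower.
- rack: Fixed pale wooden block 200 (x) x 70 (y) x 90 mm high with three 17 mm square through holes in a row along its x at -60, 0 and +60 mm; one carving tool stands handle up in each. Origin at the centre of the underside, z up.
- gouge: The loose gouge to draw (about 0.13 kg, 195 mm long): round red handle with brass ferrule, both 26 mm in diameter, steel blade 12 mm wide, 78 mm long. Origin at the cutting tip, z towards the handle's end: handle and ferrule from z = 78 to 195 mm. It stands upright in any of the three holes, tip 12 mm and handle end 207 mm above the bench, the whole blade inside the block.
- gouge_tip (a point): The gouge's cutting tip.
- gouge_grip (a point): Point on the gouge's axis 165 mm from the tip, a good place to grip the handle (30 mm below its end).
- chisel_pale: Bystander: carving chisel of the same size with a pale wood handle, in the rack. Origin at its tip, z towards the handle.
- gouge_black: Bystander: gouge of the same size with a black handle, in the rack. Origin at its tip, z towards the handle.
- oilstone: Bystander: grey sharpening stone in a dark wooden tray, 70 (x) x 150 (y) x 28 mm, lying beyond the panel. Origin at the centre of the underside.
- mug: Bystander: blue ceramic mug, 76 mm across, 85 mm high, handle at its +y, standing beyond the panel. Origin at the centre of the underside.

How it is judged:
By the outcome, as a careful person would: the job done as asked, in the order asked, and still so for the second after the job is handed in, while the arm keeps its last pose, push and grip.
It also fails if it takes over 58 s, if anything falls off the work surface, if the arm or the gripper's body presses on something with over 40 N, if the wrist force passes 120 N, or if a joint passes its speed limit or range.

## Working session

There is one attempt and no reset: what is moved stays moved. The work goes in short steps, Python scripts to look and compute and a tool call to move; the robot and the scene stay as the last step left them, time stands still between calls to the robot, and variables do not carry over. Pictures are saved under pics/ and viewed, about 8 in all and at most 12, crops included, and the job is handed in when it is done.

Besides the shell and the picture viewer there is one more tool, called after "Call:" as name(argument=value, ...), one argument or row to a line, values as JSON. apply_moves: Moves the arm, as the interface text tells. Its arguments: {"type":"object","properties":{"rows":{"type":"array","items":{"type":"object","properties":{"claw":{"type":"number"},"xyz":{"type":"array","items":{"type":"number"}},"rot":{"type":"array","items":{"type":"number"}}}}},"squeeze":{"type":"number"}},"required":["rows"]}

```bash
ls; mkdir -p pics; cat > h.py <<'E'
import numpy as np, cv2
from bench import env
def shot(n,f):
    p=env.camera_params(n); im=env.read_camera(n); cv2.imwrite(f'pics/{f}.png',im[:,:,::-1]); np.save(f'pics/{f}.npy',p,allow_pickle=True); return im,p
def load(f): return cv2.imread(f'pics/{f}.png')[:,:,::-1], np.load(f'pics/{f}.npy',allow_pickle=True).item()
def K(p):
    f=200/np.tan(np.radians(p['fovy'])/2); return np.array([[f,0,p['cx']],[0,f,p['cy']],[0,0,1.]])
def D(p): return np.array([p['k1'],0,0,0.])
def ray(p,uv):
    s=cv2.undistortPoints(np.array([[uv]],float),K(p),D(p))[0,0]
    R=np.array(p['R']);t=np.array(p['t']); d=R.T@np.array([*s,1]); return -R.T@t,d/np.linalg.norm(d)
def plane(p,uv,z):
    o,d=ray(p,uv); return o+d*(z-o[2])/d[2]
def tri(*pu):
    A=0;b=0;rs=[ray(p,u) for p,u in pu]
    for o,d in rs:
        M=np.eye(3)-np.outer(d,d);A=A+M;b=b+M@o
    x=np.linalg.solve(A,b); return x,[np.linalg.norm((np.eye(3)-np.outer(d,d))@(x-o)) for o,d in rs]
def proj(p,X):
    return cv2.projectPoints(np.array(X,float).reshape(-1,1,3),cv2.Rodrigues(np.array(p['R']))[0],np.array(p['t'],float),K(p),D(p))[0][:,0]
E
python3 - <<'E'
from h import *
print(env.get_state())
for n in('scene','top','wrist'):
    im,p=shot(n,n+'0'); o,_=ray(p,(320,200)); print(n,p['fovy'],p['k1'],o.round(),np.round(p['R'],2).tolist())
E
```

```text
pics
{'clock': 0.0, 'joint_positions': array([-1.03239084e+00,  3.85580608e-01,  6.63134354e-03, -5.18448817e-04,
       -1.19401745e+00, -2.58582733e-01]), 'joint_vel': array([ 5.86885045e-06,  3.27021581e-05, -1.55646465e-04,  4.28052196e-04,
        1.80787710e-03, -7.88497918e-04]), 'joint_efforts': array([ 1.69082496e-04, -3.90664351e+01,  1.87397540e+01,  4.22003388e+00,
        1.08363008e-02, -1.93243181e-04]), 'ee_pos': array([ 172.45945827, -600.10292902,  221.44437242]), 'eef_rot': array([ 3.13937121e+00, -8.93487639e-05, -2.86196107e+00]), 'force': array([-0.32390658, -0.94592786, -0.45032174]), 'ft_torque': array([-0.00413456,  0.05482137, -0.01026584]), 'grip_width': 1.0014879903355938}
scene 47.23372072846712 -0.08520021689794169 [ 931. -661. 1094.] [[0.92, 0.4, -0.02], [0.31, -0.74, -0.59], [-0.25, 0.54, -0.8]]
top 49.33080212725316 0.008219314054787711 [ 394.    5. 1251.] [[0.0, -1.0, -0.01], [-0.98, -0.0, -0.19], [0.19, 0.01, -0.98]]
wrist 60.04905985649979 -0.05983527387220191 [ 104. -620.  383.] [[-0.28, 0.96, 0.0], [0.93, 0.26, 0.26], [0.25, 0.07, -0.96]]
```

View pics/scene0.png

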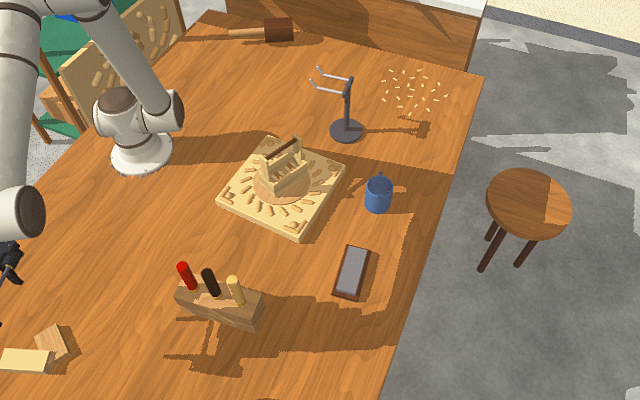

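View pics/top0.png

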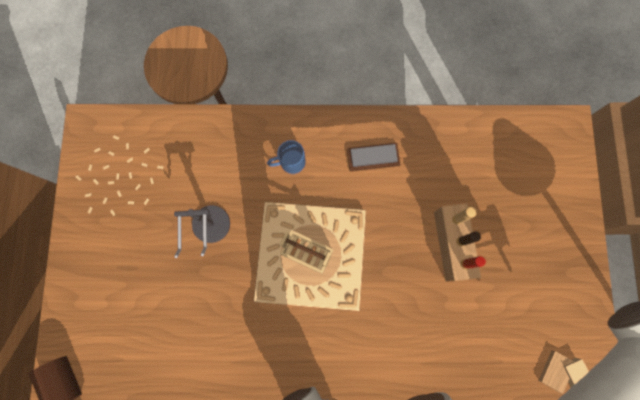

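The scene view shows the red gouge at about (184,272), the tote at (285,165) on the panel, and hook prong tips near (312,72). The top view shows the red handle end at (480,262), the tote dowel from (285,242) to (327,258), and the hook tips at (177,257) and (204,257). Next I'll enlarge these areas.

```bash
python3 - <<'E'
from h import *
S,_=load('scene0');T,_=load('top0')
def c(im,x,y,w=65,h=72): return cv2.resize(im[y:y+h,x:x+w],None,fx=4,fy=4,interpolation=cv2.INTER_CUBIC)
r1=np.hstack([c(S,252,130),c(S,302,64),c(S,170,258)])
r2=np.hstack([c(T,275,215),c(T,170,198),c(T,433,202)])
im=np.vstack([r1,r2]);print(im.shape); cv2.imwrite('pics/crop1.png',im[:,:,::-1])
E
```

```text
(576, 780, 3)
```

View pics/crop1.png

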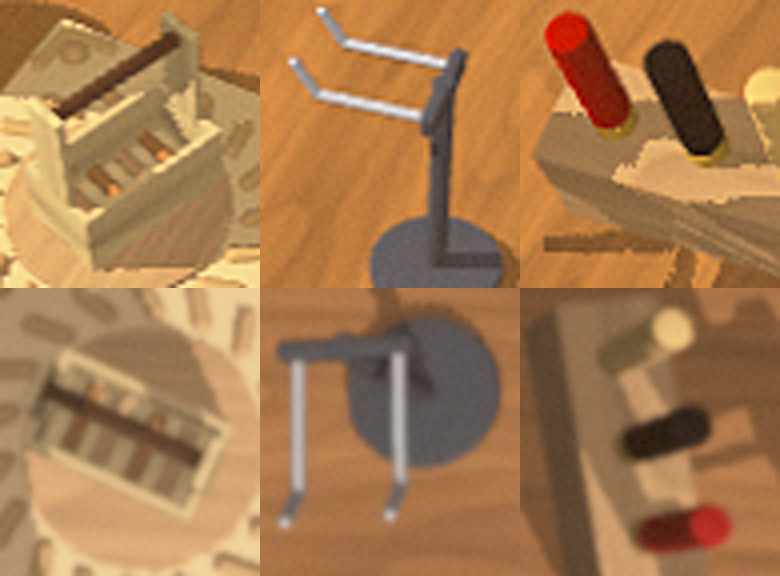

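The crops show the dowel ends, prong tips, bends and roots, and the red handle's end clearly in both views. I'll triangulate those points.

```bash
python3 - <<'E'
from h import *
_,s=load('scene0');_,t=load('top0')
P={'dowA':((267.5,156.5),(287,241.2)),'dowB':((296.5,140),(324.2,257.7)),
'tip+':((317.5,66.75),(176.2,256.2)),'tip-':((310.5,79.5),(202.5,254.7)),'bend+':((323.5,74.75),(179.2,249)),'bend-':((316.75,87.75),(205,247.2)),
'root+':((348.75,80.25),(179.5,216.5)),'root-':((342,93),(204.5,214)),'red':((182.2,266.2),(481.7,261.5)),'black':((207-.3,269.5),(480-2.2-1,239.))}
P['dowA'],P['dowB']=(P['dowA'][0],P['dowB'][1]),(P['dowB'][0],P['dowA'][1])
for k,(a,b) in P.items():
    x,e=tri((s,np.array(a)-.375),(t,np.array(b)-.375)); print(k,x.round(1),np.round(e,1))
T,_=load('top0'); print(T.shape)
# panel corners from top at z=32, by view
for uv in((266,203),(365,207),(358,310),(255,301)): print('panel',plane(t,uv,32).round(1))
E
```

```text
dowA [471.5  10.6 171.2] [3.9 3.9]
dowB [512.9 104.1 159.9] [3.5 3.5]
tip+ [468.3 360.4 212.6] [0.8 0.8]
tip- [472.4 298.5 212.1] [1.2 1.2]
bend+ [487.3 362.9 186.3] [0.2 0.2]
bend- [492.1 300.3 185.9] [0.4 0.4]
root+ [568.  367.5 187. ] [0.6 0.6]
root- [572.7 304.  190.2] [0.9 0.9]
red [ 460.4 -366.1  202.7] [2. 2.]
black [ 515.3 -354.4  208.2] [4.3 4.3]
(400, 640, 3)
panel [631.7 174.3  32. ]
panel [ 621.  -107.9   32. ]
panel [335.6 -85.   32. ]
panel [358.3 196.6  32. ]
```

Call:
apply_moves(
  rows=[
    {"xyz": [0.005, 0.015, 0.04], "rot": [0, 0, 3], "claw": 1},
    {"xyz": [0.02, 0.05, 0.075], "rot": [0, 0, 8], "claw": 1},
    {"xyz": [0.045, 0.1, 0.1], "rot": [0, 0, 14], "claw": 1},
    {"xyz": [0.07, 0.15, 0.11], "rot": [0, 0, 20], "claw": 1},
    {"xyz": [0.1, 0.205, 0.11], "rot": [0, 0, 26], "claw": 1},
    {"xyz": [0.125, 0.26, 0.11], "rot": [0, 0, 32], "claw": 1},
    {"xyz": [0.15, 0.315, 0.11], "rot": [0, 0, 38], "claw": 1},
    {"xyz": [0.175, 0.37, 0.11], "rot": [0, 0, 44], "claw": 1},
  ],
  squeeze=45,
)

```text
clock: 1.15
ee_pos: [347.7, -228.4, 331.7]
eef_rot: [3.14, 0.0, -2.091]
force: [1.2, 0.3, -1.0]
grip_width: 1.001
```

Call:
apply_moves(
  rows=[
    {"xyz": [0.028, 0.05, 0], "rot": [0, 0, 2], "claw": 1},
    {"xyz": [0.055, 0.105, 0], "rot": [0, 0, 4], "claw": 1},
    {"xyz": [0.085, 0.16, 0], "rot": [0, 0, 6], "claw": 1},
    {"xyz": [0.115, 0.21, 0], "rot": [0, 0, 6], "claw": 1},
    {"xyz": [0.13, 0.25, 0], "rot": [0, 0, 6], "claw": 1},
    {"xyz": [0.14, 0.275, 0], "rot": [0, 0, 6], "claw": 1},
    {"xyz": [0.145, 0.285, 0], "rot": [0, 0, 6], "claw": 1},
  ],
)

```text
clock: 2.02
ee_pos: [492.8, 57.8, 331.1]
eef_rot: [3.139, -0.001, -1.984]
force: [-0.5, -0.2, 0.7]
grip_width: 1.0
```

```bash
python3 - <<'E'
from h import *
s=env.get_state();print(s['clock'],s['ee_pos'].round(1),np.degrees(s['eef_rot']).round(1),np.abs(s['joint_vel']).max())
im,p=shot('wrist','w1');o,_=ray(p,(320,200));print(o)
E
```

```text
2.025 [492.8  57.8 331.1] [ 179.9   -0.  -113.7] 0.11353997048539553
[464.36997464  -7.38309929 492.43549123]
```

View pics/w1.png

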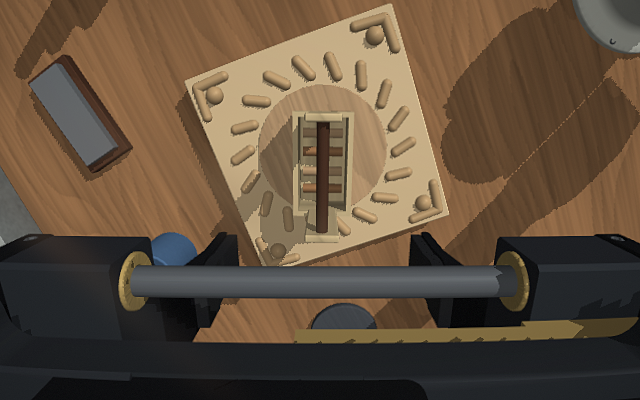

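The dowel runs from (323,122) to (322,233), nearly vertical in the image, and the medallion's outline is centred near (322,150). I'll locate the dowel by mask and triangulate its ends against the first views.

```bash
python3 - <<'E'
from h import *
w,p=load('w1');_,s=load('scene0');_,t=load('top0')
for a,b,c in(((323,122),(267.1,156.1),(323.8,257.3)),((322,233),(296.1,139.6),(286.6,240.8))):
    print(plane(p,a,166).round(1),tri((p,a),(s,b),(t,c)),tri((p,a),(t,c))[0],tri((p,a),(s,b)))
m=(w.astype(int).sum(2)<200)
for v in range(120,240,12):
    u=np.where(m[v,300:345])[0]+300; print(v,u.min() if len(u) else 0,u.max() if len(u) else 0,len(u),w[v,322])
E
```

```text
[470.1   5.9 166. ] (array([471.20657988,   8.57198447, 172.77405237]), [np.float64(3.172612646413751), np.float64(5.2222058567542025), np.float64(2.899183374151321)]) [471.13247109   7.95660288 127.25925432] (array([473.14141592,   7.91628396, 175.05056136]), [np.float64(3.9696708545802437), np.float64(3.969670854580302)])
[515.  105.3 166. ] (array([513.84390039, 104.62583511, 161.53818691]), [np.float64(2.727320179942946), np.float64(2.329010915697314), np.float64(4.789195544580168)]) [509.81285413  99.3554919  184.33905045] (array([515.63216409, 106.99580329, 159.99137875]), [np.float64(0.4698322974867939), np.float64(0.4698322974867451)])
120 0 0 0 [148 131  99]
132 317 329 13 [64 42 30]
144 317 328 12 [65 43 33]
156 316 328 13 [65 43 32]
168 317 328 12 [66 43 32]
180 316 328 13 [67 45 33]
192 304 344 27 [67 45 33]
204 316 344 18 [70 47 35]
216 316 327 12 [71 50 37]
228 316 327 12 [76 56 41]
```

Call:
apply_moves(
  rows=[
    {"xyz": [0, -0.001, -0.03], "rot": [0, 0, -0.5], "claw": 1},
    {"xyz": [0, -0.002, -0.075], "rot": [0, 0, -0.5], "claw": 1},
    {"xyz": [0, -0.002, -0.12], "rot": [0, 0, -0.5], "claw": 1},
    {"xyz": [0, -0.002, -0.155], "rot": [0, 0, -0.5], "claw": 1},
    {"xyz": [0, -0.002, -0.175], "rot": [0, 0, -0.5], "claw": 1},
    {"xyz": [0, -0.002, -0.184], "rot": [0, 0, -0.5], "claw": 1},
    {"xyz": [0, -0.002, -0.184], "rot": [0, 0, -0.5], "claw": 0.3},
    {"xyz": [0, -0.002, -0.184], "rot": [0, 0, -0.5], "claw": -0.3},
  ],
  squeeze=30,
)

```text
clock: 3.08
ee_pos: [494.0, 56.0, 148.2]
eef_rot: [3.141, 0.001, -1.993]
force: [0.4, -0.6, 0.2]
grip_width: 0.857
```

Call:
apply_moves(
  rows=[
    {"xyz": [0, 0, 0], "rot": [0, 0, 0], "claw": -1},
    {"xyz": [0, 0, 0], "rot": [0, 0, 0], "claw": -1},
    {"xyz": [0, 0, 0], "rot": [0, 0, 0], "claw": -1},
    {"xyz": [0, 0, 0], "rot": [0, 0, 0], "claw": -1},
  ],
  squeeze=45,
)

```text
clock: 3.58
ee_pos: [494.0, 56.0, 148.3]
eef_rot: [3.141, 0.001, -1.993]
force: [0.3, -0.7, 0.1]
grip_width: 0.401
```

Call:
apply_moves(
  rows=[
    {"xyz": [0, 0, 0], "rot": [0, 0, 0], "claw": -1},
    {"xyz": [0, 0, 0], "rot": [0, 0, 0], "claw": -1},
    {"xyz": [0, 0, 0], "rot": [0, 0, 0], "claw": -1},
    {"xyz": [0, 0, 0], "rot": [0, 0, 0], "claw": -1},
  ],
)

```text
clock: 4.08
ee_pos: [493.9, 56.0, 148.2]
eef_rot: [3.141, 0.001, -1.993]
force: [0.2, 1.5, 0.3]
grip_width: 0.123
```

Call:
apply_moves(
  rows=[
    {"xyz": [0, 0, 0.01], "rot": [0, 0, 0], "claw": -1},
    {"xyz": [0, 0, 0.03], "rot": [0, 0, 0], "claw": -1},
    {"xyz": [0, 0, 0.055], "rot": [0, 0, 0], "claw": -1},
    {"xyz": [0, 0, 0.075], "rot": [0, 0, 0], "claw": -1},
    {"xyz": [-0.003, 0.01, 0.088], "rot": [0, 0, 0], "claw": -1},
    {"xyz": [-0.01, 0.03, 0.095], "rot": [0, 0, 2], "claw": -1},
    {"xyz": [-0.02, 0.06, 0.095], "rot": [0, 0, 5], "claw": -1},
    {"xyz": [-0.03, 0.095, 0.095], "rot": [0, 0, 9], "claw": -1},
  ],
)

```text
clock: 5.08
ee_pos: [462.9, 152.0, 243.1]
eef_rot: [3.14, 0.001, -1.835]
force: [-0.4, 0.3, -2.3]
grip_width: 0.118
```

Call:
apply_moves(
  rows=[
    {"xyz": [-0.01, 0.035, 0], "rot": [0, 0, 4], "claw": -1},
    {"xyz": [-0.02, 0.07, 0], "rot": [0, 0, 8], "claw": -1},
    {"xyz": [-0.03, 0.105, 0], "rot": [0, 0, 12], "claw": -1},
    {"xyz": [-0.038, 0.135, 0], "rot": [0, 0, 15], "claw": -1},
    {"xyz": [-0.044, 0.155, 0], "rot": [0, 0, 17], "claw": -1},
    {"xyz": [-0.047, 0.168, 0], "rot": [0, 0, 18.4], "claw": -1},
    {"xyz": [-0.048, 0.173, 0], "rot": [0, 0, 18.4], "claw": -1},
    {"xyz": [-0.048, 0.173, 0], "rot": [0, 0, 18.4], "claw": -1},
  ],
)

```text
clock: 6.08
ee_pos: [415.0, 324.7, 243.0]
eef_rot: [3.14, 0.001, -1.514]
force: [-0.0, -0.2, -2.1]
grip_width: 0.121
```

```bash
python3 - <<'E'
from h import *
s=env.get_state();print(s['clock'],s['ee_pos'].round(1),np.degrees(s['eef_rot']).round(1),s['force'],s['grip_width'])
w,_=shot('wrist','w2');S,_=shot('scene','s2');T,_=shot('top','t2')
a=cv2.resize(S[50:150,225:385],None,fx=2.5,fy=2.5,interpolation=cv2.INTER_CUBIC);b=cv2.resize(T[180:280,120:280],None,fx=2.5,fy=2.5,interpolation=cv2.INTER_CUBIC)
c=cv2.resize(w,(560,350));c=np.pad(c,((0,0),(0,240),(0,0)))
cv2.imwrite('pics/c2.png',np.vstack([np.hstack([a,b]),c])[:,:,::-1])
E
```

```text
6.075 [415.  324.7 243. ] [179.9   0.  -86.8] [-1.86542149e-03 -1.95764958e-01 -2.12845556e+00] 0.12083649706002902
```

View pics/c2.png

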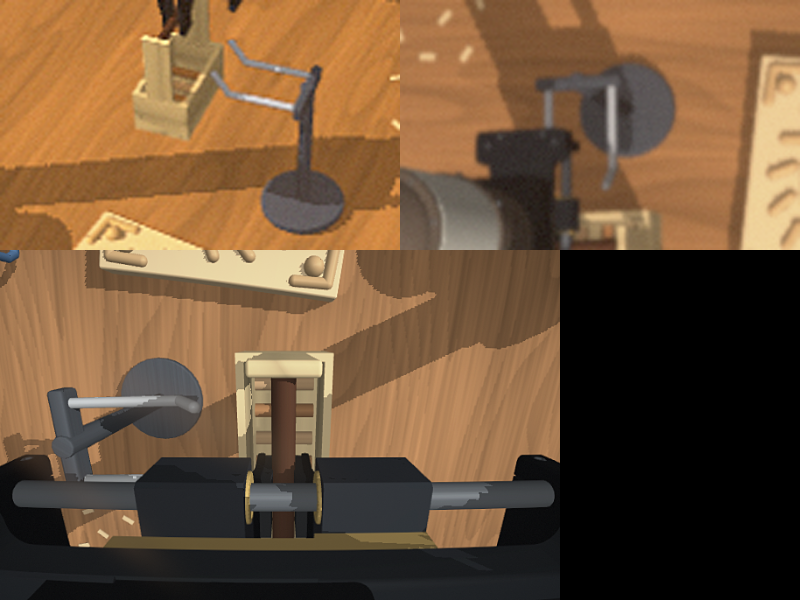

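The tote hangs upright in the jaws, short of the prong tips. The near prong runs from composite (70,402) to its bend at about (175,402), with the tip near (197,406). I'll check that against my hook estimate.

```bash
python3 - <<'E'
from h import *
_,p=load('w2')
f=lambda x,y:(x*640/560,(y-250)*400/350)
print(proj(p,[[492.1,300.3,190],[572.7,304,190],[472.4,298.5,217]])*350/400+[0,250])
print(plane(p,f(70,402),190),plane(p,f(170,401),190),plane(p,f(197,406),216))
print(plane(p,f(284,380),262)) # dowel near end
E
```

```text
[[178.96251806 403.64520666]
 [ 72.53421337 403.14844115]
 [195.56487386 410.81223318]]
[574.59236403 303.22383297 190.        ] [498.61333881 298.68695003 190.        ] [471.70180178 295.54475122 216.        ]
[417.80389451 270.60140327 262.        ]
```

Call:
apply_moves(
  rows=[
    {"xyz": [0, 0.002, -0.012], "rot": [0, 0, 0], "claw": -1},
    {"xyz": [0.004, 0.005, -0.022], "rot": [0, 0, 0], "claw": -1},
    {"xyz": [0.018, 0.007, -0.022], "rot": [0, 0, 0], "claw": -1},
    {"xyz": [0.04, 0.007, -0.022], "rot": [0, 0, 0], "claw": -1},
    {"xyz": [0.062, 0.007, -0.022], "rot": [0, 0, 0], "claw": -1},
    {"xyz": [0.084, 0.007, -0.022], "rot": [0, 0, 0], "claw": -1},
    {"xyz": [0.098, 0.007, -0.022], "rot": [0, 0, 0], "claw": -1},
    {"xyz": [0.104, 0.007, -0.022], "rot": [0, 0, 0], "claw": -1},
  ],
)

```text
clock: 7.22
ee_pos: [520.1, 331.2, 220.7]
eef_rot: [3.14, 0.0, -1.516]
force: [-0.3, 0.7, -3.5]
grip_width: 0.121
```

Call:
apply_moves(
  rows=[
    {"xyz": [0, 0, -0.008], "rot": [0, 0, 0], "claw": -1},
    {"xyz": [0, 0, -0.02], "rot": [0, 0, 0], "claw": -1},
    {"xyz": [0, 0, -0.03], "rot": [0, 0, 0], "claw": -1},
    {"xyz": [0, 0, -0.035], "rot": [0, 0, 0], "claw": -1},
    {"xyz": [0, 0, -0.035], "rot": [0, 0, 0], "claw": -1},
  ],
)

```text
clock: 7.85
ee_pos: [519.7, 331.1, 185.2]
eef_rot: [3.139, -0.0, -1.515]
force: [-0.1, -1.1, -2.3]
grip_width: 0.12
```

```bash
python3 - <<'E'
from h import *
s=env.get_state();print(s['clock'],s['ee_pos'].round(1),np.degrees(s['eef_rot']).round(1),s['force'],s['grip_width'])
w,_=shot('wrist','w3');S,_=shot('scene','s3')
a=cv2.resize(S[50:150,260:420],(640,400),interpolation=cv2.INTER_CUBIC)
cv2.imwrite('pics/c3.png',np.vstack([a[:,:],w])[::1,:,::-1][:, :][100:700])
E
```

```text
7.85 [519.7 331.1 185.2] [179.9  -0.  -86.8] [-0.11842097 -1.07831836 -2.34736266] 0.12046093915795303
```

View pics/c3.png

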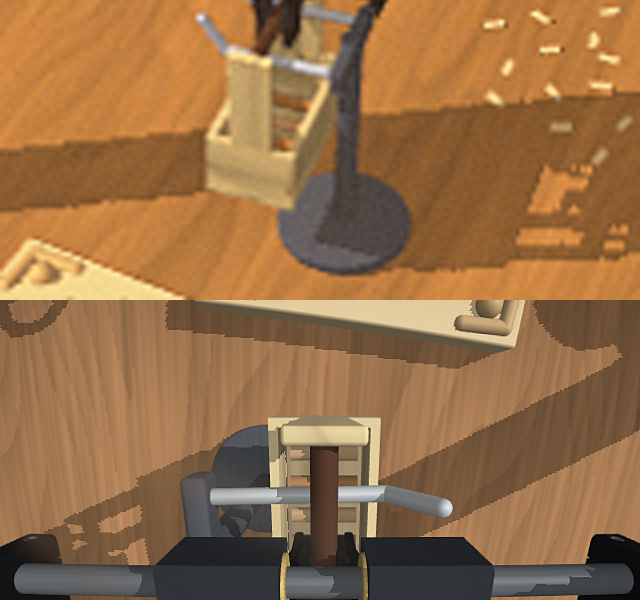

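The near prong passes under the dowel, with the dowel crossing at about (325,495), between the post and the bend at (385,490). I'll lower it the last few millimetres onto the prongs.

Call:
apply_moves(
  rows=[
    {"xyz": [0, 0, -0.0015], "rot": [0, 0, 0], "claw": -1},
    {"xyz": [0, 0, -0.003], "rot": [0, 0, 0], "claw": -1},
    {"xyz": [0, 0, -0.004], "rot": [0, 0, 0], "claw": -1},
    {"xyz": [0, 0, -0.004], "rot": [0, 0, 0], "claw": -1},
  ],
)

```text
clock: 8.45
ee_pos: [520.2, 331.4, 182.1]
eef_rot: [3.141, 0.001, -1.515]
force: [-0.2, -0.1, -2.0]
grip_width: 0.123
```

Call:
apply_moves(
  rows=[
    {"xyz": [0, 0, -0.0015], "rot": [0, 0, 0], "claw": -1},
    {"xyz": [0, 0, -0.0025], "rot": [0, 0, 0], "claw": -1},
    {"xyz": [0, 0, -0.0025], "rot": [0, 0, 0], "claw": -1},
  ],
)

```text
clock: 8.82
ee_pos: [520.4, 331.4, 181.7]
eef_rot: [-3.141, 0.001, -1.515]
force: [-3.3, -2.0, 6.8]
grip_width: 0.12
```

The force rose to +7 N, so the dowel is seated. I'll release it.

Call:
apply_moves(
  rows=[
    {"xyz": [0, 0, 0.001], "rot": [0, 0, 0], "claw": -0.7},
    {"xyz": [0, 0, 0.001], "rot": [0, 0, 0], "claw": -0.4},
    {"xyz": [0, 0, 0.001], "rot": [0, 0, 0], "claw": -0.2},
    {"xyz": [0, 0, 0.001], "rot": [0, 0, 0], "claw": -0.2},
    {"xyz": [0, 0, 0.001], "rot": [0, 0, 0], "claw": -0.2},
  ],
)

```text
clock: 9.45
ee_pos: [520.4, 331.4, 182.5]
eef_rot: [-3.141, 0.001, -1.515]
force: [-0.4, 0.2, 0.3]
grip_width: 0.392
```

Call:
apply_moves(
  rows=[
    {"xyz": [0, 0, 0.005], "rot": [0, 0, 0], "claw": -0.2},
    {"xyz": [0, 0, 0.02], "rot": [0, 0, 0], "claw": -0.2},
    {"xyz": [0, 0, 0.045], "rot": [0, 0, 0], "claw": -0.2},
    {"xyz": [0, 0, 0.075], "rot": [0, 0, 0], "claw": -0.2},
    {"xyz": [0, -0.01, 0.105], "rot": [0, 0, 0], "claw": -0.2},
    {"xyz": [0, -0.03, 0.13], "rot": [0, 0, 0], "claw": -0.2},
    {"xyz": [-0.01, -0.07, 0.15], "rot": [0, 0, 0], "claw": 0.2},
    {"xyz": [-0.02, -0.12, 0.16], "rot": [0, 0, 0], "claw": 0.2},
  ],
)

```text
clock: 10.45
ee_pos: [500.6, 210.9, 345.0]
eef_rot: [-3.138, 0.003, -1.514]
force: [1.4, -0.3, 0.0]
grip_width: 0.541
```

```bash
python3 - <<'E'
from h import *
s=env.get_state();print(s['clock'],s['ee_pos'].round(1),np.degrees(s['eef_rot']).round(1),s['joint_positions'].round(2),s['force'],s['grip_width'])
w,_=shot('wrist','w4');S,_=shot('scene','s4')
a=cv2.resize(S[50:150,260:420],(640,400),interpolation=cv2.INTER_CUBIC)
cv2.imwrite('pics/c4.png',np.vstack([a,cv2.resize(w,(640,400))])[::1,:,::-1][30:630])
E
```

```text
10.45 [500.6 210.9 345. ] [-1.798e+02  1.000e-01 -8.670e+01] [ 0.7   0.18  0.03  0.   -1.41 -0.64] [ 1.42501991 -0.34533964  0.03483888] 0.540802481119264
```

View pics/c4.png

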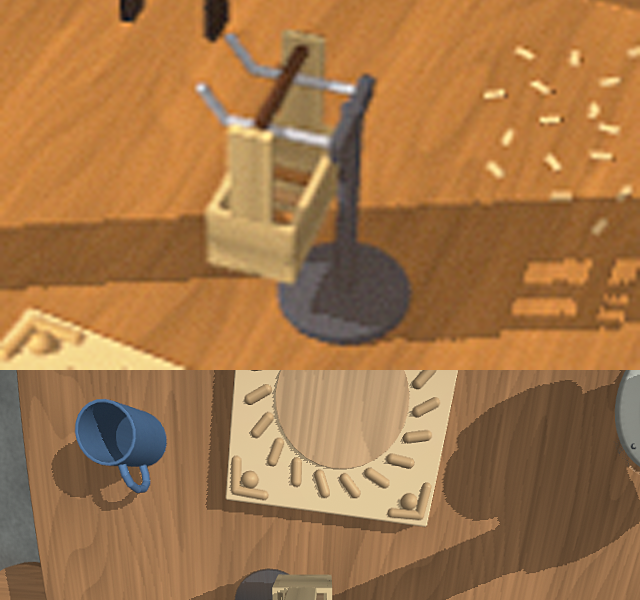

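The tote hangs on both prongs, with the dowel crossing them from (300,50) to (262,122), and the gripper is clear. On to the rack, taking a look at the empty medallion on the way.

Call:
apply_moves(
  rows=[
    {"xyz": [0, -0.03, 0.005], "rot": [0, 0, -5], "claw": 1},
    {"xyz": [-0.005, -0.08, 0.005], "rot": [0, 0, -12], "claw": 1},
    {"xyz": [-0.01, -0.13, 0.005], "rot": [0, 0, -19], "claw": 1},
    {"xyz": [-0.015, -0.18, 0.005], "rot": [0, 0, -26], "claw": 1},
    {"xyz": [-0.02, -0.23, 0.005], "rot": [0, 0, -33], "claw": 1},
    {"xyz": [-0.022, -0.27, 0.005], "rot": [0, 0, -40], "claw": 1},
  ],
)

```text
clock: 11.3
ee_pos: [477.9, -63.3, 353.1]
eef_rot: [-3.134, 0.005, -2.22]
force: [0.9, 0.5, 0.4]
grip_width: 0.997
```

```bash
python3 - <<'E'
from h import *
s=env.get_state();print(s['clock'],s['ee_pos'].round(1),np.degrees(s['eef_rot']).round(1),np.abs(s['joint_vel']).max())
w,_=shot('wrist','w5');shot('top','t5')
E
```

```text
11.3 [477.9 -63.3 353.1] [-179.6    0.3 -127.2] 0.6678059033307425
```

Call:
apply_moves(
  rows=[
    {"xyz": [0, -0.05, 0.0], "rot": [0, 0, -7], "claw": 1},
    {"xyz": [-0.004, -0.1, 0.0], "rot": [0, 0, -14], "claw": 1},
    {"xyz": [-0.008, -0.15, 0], "rot": [0, 0, -21], "claw": 1},
    {"xyz": [-0.01, -0.2, 0], "rot": [0, 0, -28], "claw": 1},
    {"xyz": [-0.015, -0.25, 0], "rot": [0, 0, -34], "claw": 1},
    {"xyz": [-0.018, -0.285, 0], "rot": [0, 0, -39], "claw": 1},
    {"xyz": [-0.02, -0.302, 0], "rot": [0, 0, -41], "claw": 1},
    {"xyz": [-0.02, -0.306, 0], "rot": [0, 0, -41], "claw": 1},
  ],
)

```text
clock: 12.4
ee_pos: [458.1, -370.5, 353.0]
eef_rot: [-3.135, 0.004, -2.936]
force: [0.2, 0.6, -0.4]
grip_width: 1.002
```

```bash
python3 - <<'E'
from h import *
s=env.get_state();print(s['clock'],s['ee_pos'].round(1),np.degrees(s['eef_rot']).round(1),s['joint_positions'].round(2),np.abs(s['joint_vel']).max())
w,_=shot('wrist','w6');b,_=load('w5')
cv2.imwrite('pics/c6.png',np.vstack([cv2.resize(b,(480,300)),cv2.resize(w,(480,300))])[:,:,::-1])
E
```

```text
12.4 [ 458.1 -370.5  353. ] [-179.6    0.2 -168.2] [-0.4   0.26  0.15  0.   -1.45 -0.96] 0.05356150270864548
```

View pics/c6.png

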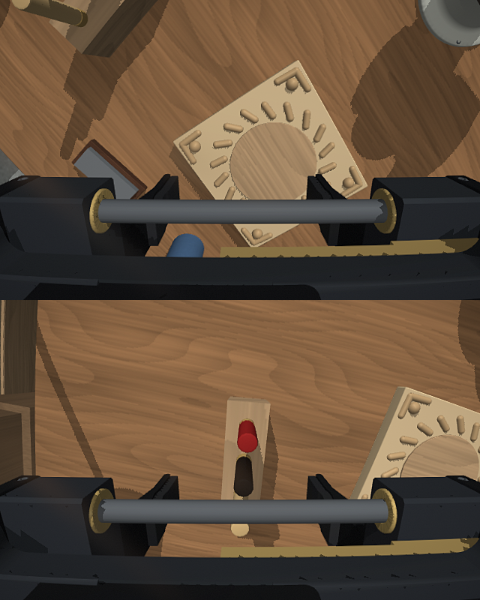

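In w5 the empty medallion is centred at about composite (273,163). In w6 the red handle's end disc is near (248,443), with black and pale below it along the row. I'll measure both by mask and ray.

```bash
python3 - <<'E'
from h import *
_,s=load('scene0');_,t=load('top0')
w,p=load('w6');h=cv2.cvtColor(np.ascontiguousarray(w),cv2.COLOR_RGB2HSV)
m=((h[...,1]>170)&((h[...,0]<6)|(h[...,0]>174))&(h[...,2]>60)).astype(np.uint8)
ys,xs=np.where(m);print('red bbox',xs.min(),xs.max(),ys.min(),ys.max(),m.sum())
for v in range(ys.min(),ys.max()+1,4):
    u=np.where(m[v])[0];print(v,u.min(),u.max(),w[v,(u.min()+u.max())//2,0],end=' | ')
crop=w[150:215,295:365];cv2.imwrite('pics/g6.png',cv2.resize(crop,None,fx=8,fy=8,interpolation=cv2.INTER_CUBIC)[:,:,::-1])
# medallion: panel diagonals
def inter(a,b,c,d):
    A=np.array([b-a,c-d]).T; k=np.linalg.solve(A,c-a);return a+k[0]*(b-a)
def cen(p,cs,z=32):
    P=[plane(p,c,z)[:2] for c in cs];print(np.round(P,1).tolist());print('centre',inter(P[0],P[2],P[1],P[3]).round(1), np.mean(P,0).round(1))
w5,p5=load('w5');c=4/3
cen(p5,[(298*c,62*c),(173*c,147*c),(250*c,247*c),(367*c,191*c)])
t5,q=load('t5');cen(q,[(266,203),(365,207),(358,310),(255,301)])
# medallion ellipse from saturation? save crops
for n,im in(('t',t5[195:320,245:375]),('w',w5[60:340,210:510])):
    print(n)
a=cv2.resize(t5[195:320,245:375],(416,400),interpolation=cv2.INTER_CUBIC);b=cv2.resize(w5[70:335,215:500],(372,346))
b=np.pad(b,((0,54),(0,0),(0,0)));
g=cv2.resize(crop,(215,200),interpolation=cv2.INTER_CUBIC);g=np.pad(g,((0,0),(0,573),(0,0)))
cv2.imwrite('pics/c7.png',np.vstack([np.hstack([a,b]),g])[:,:,::-1])
E
```

```text
red bbox 316 343 161 203 910
161 326 332 125 | 165 321 337 125 | 169 319 339 126 | 173 318 339 127 | 177 318 340 133 | 181 317 341 149 | 185 317 342 146 | 189 316 342 143 | 193 317 343 139 | 197 319 340 137 | 201 323 336 135 | [[341.0, -84.7], [621.3, -101.1], [637.3, 168.9], [367.7, 207.6]]
centre [497.7  49.4] [491.8  47.7]
[[631.7, 174.3], [621.0, -107.9], [335.6, -85.0], [358.3, 196.6]]
centre [486.9  47.5] [486.7  44.5]
t
w
```

View pics/c7.png

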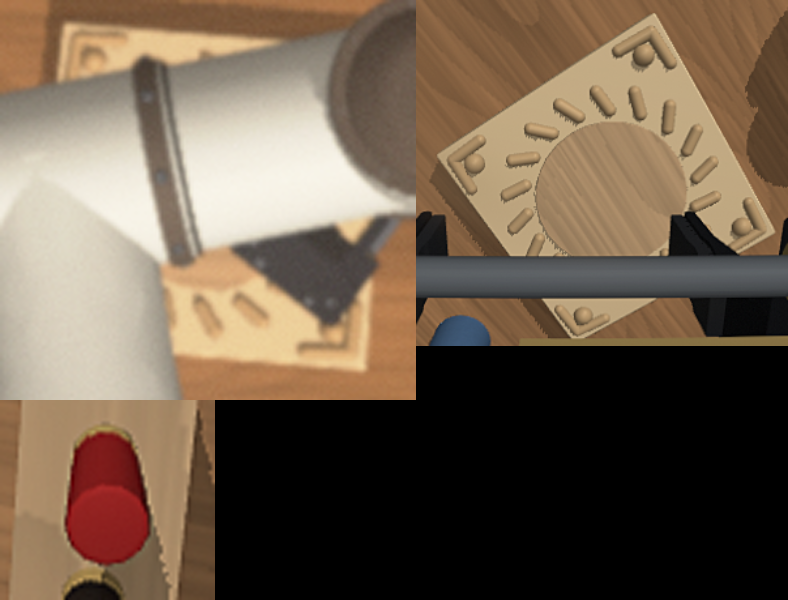

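The handle's end disc is centred at wrist pixel (329.8,190.7). In w5 the panel corners are at (399,80), (231,188), (338,329) and (489,248).

```bash
python3 - <<'E'
from h import *
_,s=load('scene0');_,t=load('top0');_,p=load('w6');_,p5=load('w5');_,p1=load('w1')
e=(329.6,190.5);print('end z207',plane(p,e,207),'tri s',tri((p,e),(s,(181.8,265.8))),'t',tri((p,e),(t,(481.3,261.1))),'3',tri((p,e),(s,(181.8,265.8)),(t,(481.3,261.1)))[0])
u=(329.2,165-2);print('ferrule base far rim z90',plane(p,(329,159),90))
def c4(p,cs):
    P=np.array([plane(p,c,32)[:2] for c in cs]);a,b,c,d=P;k=np.linalg.solve(np.array([c-a,b-d]).T,b-a)
    print(P.round(0).tolist(),np.linalg.norm(np.roll(P,1,0)-P,axis=1).round(0),'c',(a+k[0]*(c-a)).round(1),P.mean(0).round(1))
c4(p5,[(398.9,80),(231.1,188),(338.3,329),(489.3,247.7)])
c4(p1,[(390,4),(185,80),(268,268),(447,214)])
c4(t,[(265,203.5),(364.5,208),(358.5,309.5),(255,301)])
# medallion ellipse extremes
L,R,T=(215+119*.766,70+190*.766),(215+271*.766,70+190*.766),(215+(612-416)*.766,70+121*.766)
P=np.array([plane(p5,x,36)[:2] for x in(L,R,T)]);A=np.c_[2*P,np.ones(3)];x=np.linalg.solve(A,(P**2).sum(1));print('circ',x[:2],np.sqrt(x[2]+(x[:2]**2).sum()))
E
```

```text
end z207 [ 461.21884202 -364.60419163  207.        ] tri s (array([ 462.11461238, -364.63844367,  202.84250414]), [np.float64(0.30719703722544256), np.float64(0.30719703722536784)]) t (array([ 459.15699564, -364.58260646,  212.06315846]), [np.float64(0.8817892374427018), np.float64(0.8817892374428989)]) 3 [ 461.02236792 -365.49233421  204.1408531 ]
ferrule base far rim z90 [ 450.58175877 -366.43470219   90.        ]
[[337.0, -86.0], [613.0, -110.0], [630.0, 173.0], [362.0, 197.0]] [285. 276. 283. 269.] c [486.1  45.5] [485.7  43.7]
[[340.0, -86.0], [612.0, -109.0], [630.0, 170.0], [364.0, 197.0]] [284. 273. 279. 268.] c [487.8  44.1] [486.6  42.9]
[[630.0, 177.0], [618.0, -106.0], [337.0, -86.0], [358.0, 197.0]] [273. 284. 282. 284.] c [486.   47.6] [485.9  45.2]
circ [488.2178945   44.89593951] 85.10437736670015
```

Call:
apply_moves(
  rows=[
    {"xyz": [0.003, 0.0055, -0.04], "rot": [0, 0, 0], "claw": 1},
    {"xyz": [0.003, 0.0055, -0.085], "rot": [0, 0, 0], "claw": 1},
    {"xyz": [0.003, 0.0055, -0.13], "rot": [0, 0, 0], "claw": 1},
    {"xyz": [0.003, 0.0055, -0.165], "rot": [0, 0, 0], "claw": 1},
    {"xyz": [0.003, 0.0055, -0.185], "rot": [0, 0, 0], "claw": 1},
    {"xyz": [0.003, 0.0055, -0.195], "rot": [0, 0, 0], "claw": 1},
    {"xyz": [0.003, 0.0055, -0.195], "rot": [0, 0, 0], "claw": 0.5},
    {"xyz": [0.003, 0.0055, -0.195], "rot": [0, 0, 0], "claw": 0},
  ],
  squeeze=30,
)

```text
clock: 13.45
ee_pos: [462.0, -364.9, 159.4]
eef_rot: [-3.133, 0.006, -2.935]
force: [0.6, 0.4, 0.4]
grip_width: 0.855
```

Call:
apply_moves(
  rows=[
    {"xyz": [0, 0, 0], "rot": [0, 0, 0], "claw": -0.3},
    {"xyz": [0, 0, 0], "rot": [0, 0, 0], "claw": -1},
    {"xyz": [0, 0, 0], "rot": [0, 0, 0], "claw": -1},
    {"xyz": [0, 0, 0], "rot": [0, 0, 0], "claw": -1},
    {"xyz": [0, 0, 0], "rot": [0, 0, 0], "claw": -1},
    {"xyz": [0, 0, 0], "rot": [0, 0, 0], "claw": -1},
  ],
)

```text
clock: 14.2
ee_pos: [462.0, -364.8, 159.4]
eef_rot: [-3.133, 0.006, -2.935]
force: [-0.4, 0.0, 1.1]
grip_width: 0.291
```

Call:
apply_moves(
  rows=[
    {"xyz": [0, 0, 0], "rot": [0, 0, 0], "claw": -1},
    {"xyz": [0, 0, 0], "rot": [0, 0, 0], "claw": -1},
    {"xyz": [0, 0, 0.005], "rot": [0, 0, 0], "claw": -1},
    {"xyz": [0, 0, 0.015], "rot": [0, 0, 0], "claw": -1},
    {"xyz": [0, 0, 0.03], "rot": [0, 0, 0], "claw": -1},
    {"xyz": [0, 0, 0.05], "rot": [0, 0, 0], "claw": -1},
  ],
  squeeze=55,
)

```text
clock: 14.95
ee_pos: [461.9, -364.8, 210.5]
eef_rot: [-3.133, 0.006, -2.935]
force: [-0.1, 0.3, -0.3]
grip_width: 0.287
```

Call:
apply_moves(
  rows=[
    {"xyz": [0, 0, 0.02], "rot": [0, 0, 0], "claw": -1},
    {"xyz": [0, 0, 0.045], "rot": [0, 0, 0], "claw": -1},
    {"xyz": [0, 0, 0.075], "rot": [0, 0, 0], "claw": -1},
    {"xyz": [0, 0, 0.105], "rot": [0, 0, 0], "claw": -1},
    {"xyz": [0, 0, 0.135], "rot": [0, 0, 0], "claw": -1},
    {"xyz": [0, 0, 0.15], "rot": [0, 0, 0], "claw": -1},
  ],
)

```text
clock: 15.7
ee_pos: [462.2, -365.0, 363.5]
eef_rot: [-3.13, 0.009, -2.935]
force: [0.0, 0.7, -1.2]
grip_width: 0.29
```

Call:
apply_moves(
  rows=[
    {"xyz": [0.005, 0.02, 0], "rot": [0, 0, 2], "claw": -1},
    {"xyz": [0.018, 0.06, 0], "rot": [0, 0, 6], "claw": -1},
    {"xyz": [0.032, 0.105, 0], "rot": [0, 0, 11], "claw": -1},
    {"xyz": [0.046, 0.15, 0], "rot": [0, 0, 17], "claw": -1},
    {"xyz": [0.06, 0.195, 0], "rot": [0, 0, 23], "claw": -1},
    {"xyz": [0.075, 0.24, 0], "rot": [0, 0, 29], "claw": -1},
    {"xyz": [0.088, 0.285, 0], "rot": [0, 0, 35], "claw": -1},
    {"xyz": [0.1, 0.325, 0], "rot": [0, 0, 40], "claw": -1},
  ],
)

```text
clock: 16.7
ee_pos: [561.6, -37.5, 362.4]
eef_rot: [-3.132, 0.008, -2.232]
force: [0.3, -0.3, -0.9]
grip_width: 0.29
```

Call:
apply_moves(
  rows=[
    {"xyz": [0.01, 0.03, 0], "rot": [0, 3, 0], "claw": -1},
    {"xyz": [0.018, 0.055, 0], "rot": [0, 9, 0], "claw": -1},
    {"xyz": [0.025, 0.075, -0.01], "rot": [0, 16, 0], "claw": -1},
    {"xyz": [0.03, 0.085, -0.025], "rot": [0, 24, 0], "claw": -1},
    {"xyz": [0.03, 0.085, -0.045], "rot": [0, 32, 0], "claw": -1},
    {"xyz": [0.03, 0.085, -0.065], "rot": [0, 39, 0], "claw": -1},
    {"xyz": [0.03, 0.085, -0.08], "rot": [0, 44, 0], "claw": -1},
    {"xyz": [0.03, 0.085, -0.09], "rot": [0, 45, 0], "claw": -1},
  ],
)

```text
clock: 17.7
ee_pos: [591.5, 48.5, 268.7]
eef_rot: [2.48, -0.446, -2.076]
force: [-0.9, -0.4, -1.3]
grip_width: 0.292
```

```bash
python3 - <<'E'
from h import *
from scipy.spatial.transform import Rotation as Ro
s=env.get_state();print(s['clock'],s['ee_pos'].round(1),s['joint_positions'].round(2),s['force'],s['grip_width'])
R=Ro.from_euler('xyz',s['eef_rot']).as_matrix();print(R.round(3)); print('nominal tip',s['ee_pos']+R[:,2]*147)
E
```

```text
17.7 [591.5  48.5 268.7] [ 0.25  0.74  0.6  -0.22 -2.18 -0.97] [-0.9391878  -0.41605183 -1.27277054] 0.29197453739035745
[[-0.437 -0.562 -0.702]
 [-0.79   0.614 -0.   ]
 [ 0.431  0.554 -0.712]]
nominal tip [488.26418704  48.45588829 164.01229026]
```

Call:
apply_moves(
  rows=[
    {"xyz": [0, -0.002, -0.012], "rot": [0, 0, 0], "claw": -1},
    {"xyz": [0, -0.0035, -0.028], "rot": [0, 0.3, 0], "claw": -1},
    {"xyz": [0, -0.0035, -0.042], "rot": [0, 0.3, 0], "claw": -1},
    {"xyz": [0, -0.0035, -0.048], "rot": [0, 0.3, 0], "claw": -1},
    {"xyz": [0, -0.0035, -0.048], "rot": [0, 0.3, 0], "claw": -1},
  ],
)

```text
clock: 18.32
ee_pos: [591.4, 44.9, 220.6]
eef_rot: [2.475, -0.448, -2.074]
force: [0.2, -0.8, -0.9]
grip_width: 0.288
```

```bash
python3 - <<'E'
from h import *
from scipy.spatial.transform import Rotation as Ro
s=env.get_state();print(s['clock'],s['ee_pos'].round(1),s['grip_width'],np.abs(s['joint_vel']).max())
R=Ro.from_euler('xyz',s['eef_rot']).as_matrix();print('nominal tip',s['ee_pos']+R[:,2]*147,R[:,2].round(3))
tip=s['ee_pos']+R[:,2]*147
S,a=shot('scene','s8');T,b=shot('top','t8');W,c=shot('wrist','w8')
ims=[]
for n,I,p in(('s',S,a),('t',T,b),('w',W,c)):
    u=proj(p,[tip,[488,45,36]]);print(n,u.round(1).tolist())
cv2.imwrite('pics/c8.png',np.vstack([np.hstack([cv2.resize(S[110:210,220:350],(390,300),interpolation=cv2.INTER_CUBIC),cv2.resize(T[200:300,250:380],(390,300),interpolation=cv2.INTER_CUBIC)]),np.pad(cv2.resize(W,(480,300)),((0,0),(0,300),(0,0)))])[:,:,::-1])
E
```

```text
18.325 [591.4  44.9 220.6] 0.28828951023630467 0.0195420748434486
nominal tip [487.58232023  44.87616842 116.50490943] [-0.706 -0.    -0.708]
s [[278.5, 162.4], [281.0, 180.1]]
t [[309.8, 251.3], [310.8, 253.6]]
w [[323.6, 185.2], [282.9, 204.8]]
```

View pics/c8.png

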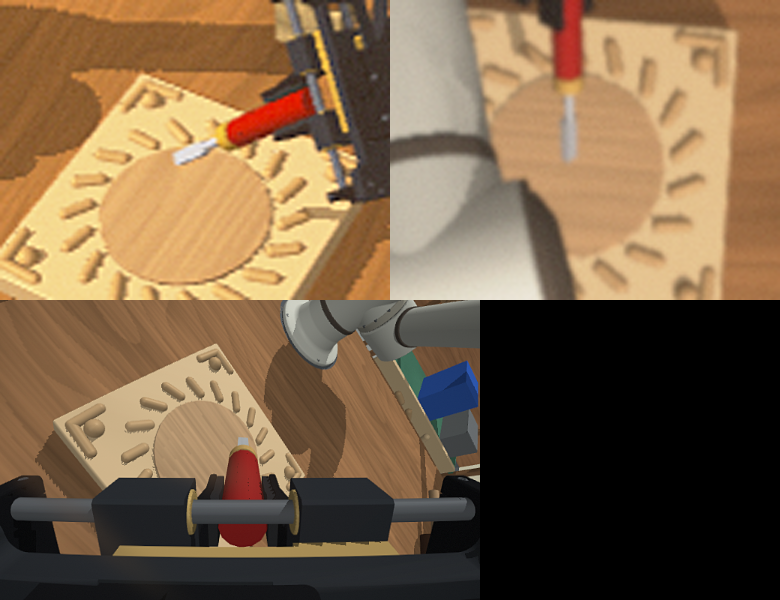

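The tip shows at about (279,163) in the scene view and (310,252.7) in the top view, against predictions of (278.5,162.4) and (309.8,251.3). It is within about 2–3 mm, with a 45° lean. I'll hold still, compare the other objects with earlier pictures, and hand in.

Call:
apply_moves(
  rows=[
    {"xyz": [0, 0, 0], "rot": [0, 0, 0], "claw": -1},
    {"xyz": [0, 0, 0], "rot": [0, 0, 0], "claw": -1},
    {"xyz": [0, 0, 0], "rot": [0, 0, 0], "claw": -1},
    {"xyz": [0, 0, 0], "rot": [0, 0, 0], "claw": -1},
  ],
)

```text
clock: 18.98
ee_pos: [591.7, 45.0, 221.3]
eef_rot: [2.476, -0.447, -2.074]
force: [0.3, -0.0, -1.2]
grip_width: 0.286
```

```bash
python3 - <<'E'
from h import *
a,p=load('s8');t,q=load('t8');print('tip tri',tri((p,(279,163)),(q,(310,252.7))))
S,_=shot('scene','s9');s0,_=load('scene0');s4,_=load('s4')
d=lambda A,B,y,x:np.abs(A[y,x].astype(int)-B[y,x]).mean().round(1)
print('tote',d(S,s4,slice(60,130),slice(305,345)),'mug',d(S,s0,slice(170,216),slice(362,396)),'stone',d(S,s0,slice(240,304),slice(330,372)),'black/pale',d(S,s0,slice(265,310),slice(202,248)),'tip hold',d(S,a,slice(140,180),slice(270,300)))
s=env.get_state();print(s['clock'],s['ee_pos'].round(1),s['grip_width'],s['force'].round(1))
E
```

```text
tip tri (array([485.96467977,  45.77973339, 111.33619138]), [np.float64(2.0016601922671544), np.float64(2.001660192267144)])
tote 27.4 mug 11.2 stone 3.1 black/pale 9.6 tip hold 2.8
19.025 [591.8  45.  221.3] 0.2883834734380694 [-0.2  1.1 -1.2]
```

```bash
python3 - <<'E'
from h import *
S,_=load('s9');cv2.imwrite('pics/c9.png',np.hstack([cv2.resize(S[40:220,260:420],(480,540)),cv2.resize(S[250:340,165:265],(300,270))[:270].repeat(1,0) if 0 else np.pad(cv2.resize(S[250:340,165:265],(300,270)),((0,270),(0,0),(0,0)))])[:,:,::-1])
E
```

```text
(no output)
```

View pics/c9.png

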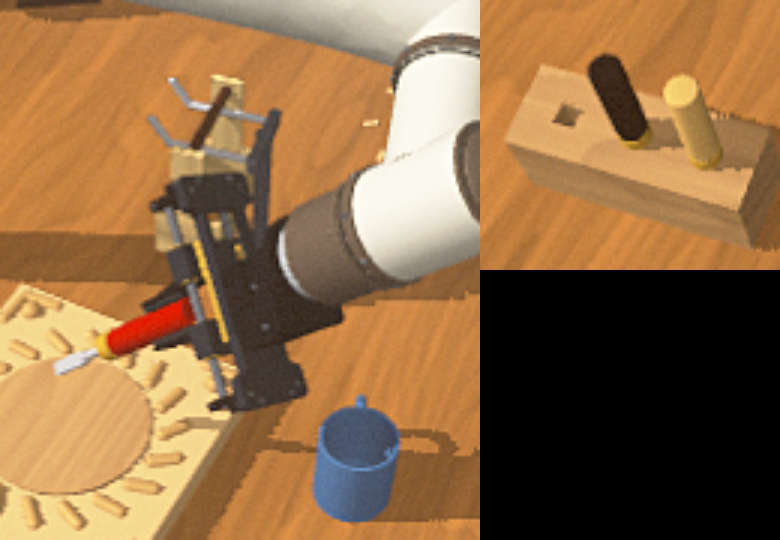

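The tote still hangs on both prongs, with the arm partly in front of it. The mug and the other two tools stand as before. The image differences came from the arm hiding things and from its shadow, so I'll hand in.

```bash
python3 -c "
from bench import env
print(env.close_job())"
```

```text
the job is handed in; nothing more can be done
None
```

The tote hangs by its handle on both hook prongs, released. The arm is holding the red gouge blade down over the medallion, and I handed the job in at about 19 s.

- **Gouge pose:** it leans at 45°, and the arm's reading puts the tip at about (488, 45, 116.5) mm. That is 80 mm above the medallion's middle, which I measured at (488, 45, 36).
- **Disagreement:** the two-camera check puts the tip at (486, 46, 111), about 5 mm lower. The two rays miss each other by 4 mm, so I left the pose as it was. In the last hold the arm's reading drifted by under 1 mm.
- **Other objects:** the automatic picture comparison flagged changes at the tote (27), the mug (11) and the black and pale tools (10). The last view shows the tote still on both prongs and the mug and the two tools standing as before, so I put those changes down to the arm and its shadow. The oilstone showed almost no change.

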